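# Ring mould from under the rolling pins

## Robot

A 6-joint arm with a two-finger parallel gripper is mounted at the origin on the work surface. World frame = base frame: x ahead of the robot, y to its left, z up, the work surface at z = 0. Lengths are in m, angles in rad, forces in N, time in s.
With the tool pointing down it reaches from about 0.35 to 0.925 m from the base axis. Payload 6.4 kg.
Tool frame: the origin (TCP) lies on the centre line of the jaws, within the pads' length; the fingertips stand tip_extent ahead of it and the grasp point (between the pads) lies 6 mm ahead of it (tip_extent is the distance from the TCP to the fingertips, in m); z points along the fingers, y is the line along which they close (so a half turn about z gives the same grasp; the last joint's range is limited). The gripper opens to 94 mm and grips with 3 to 60 N. Pads are 16 mm wide; open, the fingers measure 119 mm over their backs; the gripper's body (75 mm by 177 mm) begins 78 mm behind the grasp point.
Start: joints at [1.124, 0.245, 1.558, -0, 1.339, -0.174], TCP at [0.175, 0.626, 0.23] pointing down, gripper open.
Joint ranges: [-3.13, 3.13], [-1.02, 2.26], [0.13, 2.54], [-0.95, 4.09], [0.21, 2.88], [-2.74, 2.74]. Speed limits (rad/s): [2.57, 2.57, 3.14, 3.14, 3.14, 3.14].

## Interface

Orientations are given as a unit quaternion [x, y, z, w].
In Python, from plant import read_state, snapshot, camera_info, finish_job, tip_extent gives the robot as it stands. The module is installed in compiled form; this text tells all that it offers.
- The arm moves only by the shell command python3 -m crank 'ROWS' [FORCE]. ROWS is JSON, a list that holds one entry, the list of rows, each a list of 5 numbers: the opening, from -1 (shut) to 1 (fully open), then the shift along the world's x, y, z in units of 0.5 m (1.0 is 0.5 m), then the turn about the world's z in units of pi/2 rad (1.0 is pi/2 rad). A call has 1 to 12 rows; each row is the pose to reach, as a shift and turn from the pose commanded when the call began; what a row does not reach only later rows make up. A row lasts 1/8 s, in which the tool goes at most 62.5 mm and 10.7 degrees, less where a joint would pass 70% of its speed; a pose out of reach is approached as far as the arm can. A call with a number of a shift or a turn outside -1 to 1 is refused whole. A call with a gripper value outside its range is refused whole. The fingers move at their own pace and stop on an object; FORCE is the grip in N (left out, the last holds). Time passes only in rows, so rows that repeat a pose let the fingers close. It gives the time, the measured TCP pose, the force, the opening and the grip force at its end, in the units of the state.
- read_state(): the state, without advancing time (a new reading comes with each control period).
- snapshot(name): name is "side" or "top"; returns the picture (480x640x3 uint8, blue, green, red); there is no depth.
- camera_info(name): a dict with "K" (3x3 intrinsics, pixels), "D" ([k1, k2, p1, p2, k3] as OpenCV has them; the pictures are not rectified), "world_from_camera" (4x4, takes a point from camera to world coordinates). Camera axes: x right, y up, looking along -z (the intrinsics and any distortion apply to the point x, -y, -z); pixel columns grow to the right and rows downward; lengths in m; the calibration is good to about 2 mm. A picture is of the moment at which its call begins. camera_info takes no time and is no camera call.
- finish_job(): hands the job in; it is judged then, once.
The state is a dict: "time_s": time; "joint_positions": joint angles; "dq": joint speeds; "joint_efforts": joint torques, N m; "tcp_pos": TCP position; "tcp_rot": TCP orientation; "force": force on the tool from outside, world axes, zero at the start; "wrist_torque": the same for the moment, N m; "gripper_width": finger opening in m; "gripper_force": force on a finger pad.
Only numpy, scipy, OpenCV 4.12 (cv2) and the standard library are available. Lean on these libraries where they do the work, as an engineer would, in place of code of your own. Each camera call takes 0.05 s, during which the arm holds its last target. There are 200 camera calls.

## Task

The steel ring mould stands in the rack under two of the three rolling pins: lay those two pins in the low peg rest, then stand the mould upright in the middle of the round marble board. After that put both pins back in the rack, each in the place it came from, so that all three lie as they were. Let no pin down onto the table, and leave the brass cutter, the bowl and the jar where they are.

Things in the scene. Friction and masses are not known exactly. Their poses are not given: they have to be found in the camera images.
- pin_plain: Rolling pin with a beech barrel and plain beech handles, lying level in the rack. Barrel 36 mm diameter, 230 mm long; on each end a straight handle 20 mm diameter, 65 mm long; 360 mm overall, about 220 g. Origin at its middle on its axis; x runs along its length (both ends alike); it may be turned about x.
- pin_dark: Rolling pin with a beech barrel and black handles, lying level in the rack. Barrel 36 mm diameter, 230 mm long; on each end a straight handle 20 mm diameter, 65 mm long; 360 mm overall, about 220 g. Origin at its middle on its axis; x runs along its length (both ends alike); it may be turned about x.
- pin_red: Rolling pin with a beech barrel and red handles, lying level in the rack. Barrel 36 mm diameter, 230 mm long; on each end a straight handle 20 mm diameter, 65 mm long; 360 mm overall, about 220 g. Origin at its middle on its axis; x runs along its length (both ends alike); it may be turned about x.
- mould: Steel ring mould to fetch, a plain open ring: 60 mm outer diameter, 3 mm wall, 45 mm high, about 90 g. Stands on the table in the rack, beneath the gap between two neighbouring pins, both of which hinder the gripper. Origin at the centre of its underside, z up.
- cutter: Smaller brass ring cutter, 46 mm outer diameter, 28 mm high, standing on the table under the other gap of the rack. To be left alone. Origin at the centre of its underside.
- rack: Fixed dark wood rack, 3 pin places at y = -84, 0, +84 mm; pin axis then 98 mm up. Origin on the table under its centre, x along the pins. At x = +-132 mm cross bars (24 thick, 250 long, top 75 mm up) bear V pegs (tips 111 mm up) for the handles: a pin lowered within 8 mm sideways, 10 mm lengthwise settles. Mould and cutter stand at y = +-42 mm near x = 0; grip the mould closing along x.
- rest: Fixed low dark wood peg rest, the side area: 2 pin places, empty at the start, at y = -45 and +45 mm; pin axis then 58 mm up. Origin on the table under its centre, x along the pins. At x = +-132 mm cross bars (24 thick, 180 long, top 35 mm up) bear V pegs (tips 71 mm up) for the handles; a pin lowered within 8 mm sideways, 10 mm lengthwise settles.
- board: Fixed round white marble board, 130 mm diameter, 12 mm thick. Origin at the centre of its underside (on the table).
- bowl: Terracotta bowl, 110 mm rim diameter, 50 mm high, beside the jar beyond the board. Leave alone. Origin at the centre of its underside.
- jar: Green glass storage jar with a clip-on lid, 72 mm diameter, 118 mm high, beside the bowl beyond the board. Leave alone. Origin at the centre of its underside.
Mind the look-alikes: they are no part of the job. There is more than one size of the board; the job needs the smallest.

How it is judged:
On the way, in this order (a step that is already met when the one before it is completed fails the run):
1. two rolling pins lie in the low peg rest, released (((x of pin_plain in the frame of rest between -0.025 and 0.025 m and y of pin_plain in the frame of rest between -0.065 and 0.065 m and z of each of pin_plain, pin_dark in the frame of rest below 0.068 m and contact force between the fingers and pin_plain below 0.3 N and linear speed of each of pin_plain, pin_dark below 0.03 m/s and x of pin_dark in the frame of rest between -0.025 and 0.025 m and y of pin_dark in the frame of rest between -0.065 and 0.065 m and contact force between the fingers and pin_dark below 0.3 N) or (x of pin_dark in the frame of rest between -0.025 and 0.025 m and y of pin_dark in the frame of rest between -0.065 and 0.065 m and z of each of pin_dark, pin_red in the frame of rest below 0.068 m and contact force between the fingers and pin_dark below 0.3 N and linear speed of each of pin_dark, pin_red below 0.03 m/s and x of pin_red in the frame of rest between -0.025 and 0.025 m and y of pin_red in the frame of rest between -0.065 and 0.065 m and contact force between the fingers and pin_red below 0.3 N) or (x of pin_plain in the frame of rest between -0.025 and 0.025 m and y of pin_plain in the frame of rest between -0.065 and 0.065 m and z of each of pin_plain, pin_red in the frame of rest below 0.068 m and contact force between the fingers and pin_plain below 0.3 N and linear speed of each of pin_plain, pin_red below 0.03 m/s and x of pin_red in the frame of rest between -0.025 and 0.025 m and y of pin_red in the frame of rest between -0.065 and 0.065 m and contact force between the fingers and pin_red below 0.3 N))), for 0.2 s.
2. while two pins lie in the rest, the mould stands on the marble board, released (horizontal distance between mould and board below 0.015 m and angle between mould's own z axis and vertical below 0.1 rad and z of mould in the frame of board between 0.009 and 0.017 m and contact force between the fingers and mould below 0.3 N and linear speed of mould below 0.03 m/s and ((x of pin_plain in the frame of rest between -0.025 and 0.025 m and y of pin_plain in the frame of rest between -0.065 and 0.065 m and z of each of pin_plain, pin_dark in the frame of rest below 0.068 m and contact force between the fingers and pin_plain below 0.3 N and linear speed of each of pin_plain, pin_dark below 0.03 m/s and x of pin_dark in the frame of rest between -0.025 and 0.025 m and y of pin_dark in the frame of rest between -0.065 and 0.065 m and contact force between the fingers and pin_dark below 0.3 N) or (x of pin_dark in the frame of rest between -0.025 and 0.025 m and y of pin_dark in the frame of rest between -0.065 and 0.065 m and z of each of pin_dark, pin_red in the frame of rest below 0.068 m and contact force between the fingers and pin_dark below 0.3 N and linear speed of each of pin_dark, pin_red below 0.03 m/s and x of pin_red in the frame of rest between -0.025 and 0.025 m and y of pin_red in the frame of rest between -0.065 and 0.065 m and contact force between the fingers and pin_red below 0.3 N) or (x of pin_plain in the frame of rest between -0.025 and 0.025 m and y of pin_plain in the frame of rest between -0.065 and 0.065 m and z of each of pin_plain, pin_red in the frame of rest below 0.068 m and contact force between the fingers and pin_plain below 0.3 N and linear speed of each of pin_plain, pin_red below 0.03 m/s and x of pin_red in the frame of rest between -0.025 and 0.025 m and y of pin_red in the frame of rest between -0.065 and 0.065 m and contact force between the fingers and pin_red below 0.3 N))), for 0.2 s.
At the end, for the whole second after the job is handed in: The steel mould stands upright on the marble board within 15 mm of its centre; all three pins lie in the rack within 15 mm of where each was at the start; all released and at rest (horizontal distance between mould and board below 0.015 m and angle between mould's own z axis and vertical below 0.1 rad and z of mould in the frame of board between 0.009 and 0.017 m and contact force between the fingers and mould below 0.3 N and linear speed of each of mould, pin_plain, pin_dark, pin_red below 0.03 m/s and distance of each of pin_plain, pin_dark, pin_red from where it was at the start of the episode below 0.015 m and angular speed of each of pin_plain, pin_dark, pin_red below 0.3 rad/s and contact force between the fingers and pin_plain below 0.3 N and contact force between the fingers and pin_dark below 0.3 N and contact force between the fingers and pin_red below 0.3 N); the robot touches nothing.
It fails at once if a rolling pin is let down onto the table (height (world z) of any of pin_plain, pin_dark, pin_red below 0.035 m).
It fails at once if the cutter is pushed or carried more than 20 mm (distance of cutter from where it was at the start of the episode above 0.02 m).
It fails at once if the bowl is pushed or carried more than 20 mm (distance of bowl from where it was at the start of the episode above 0.02 m).
It fails at once if the jar is pushed or carried more than 20 mm (distance of jar from where it was at the start of the episode above 0.02 m).
It also fails if it takes over 136 s, if anything falls off the work surface, if the arm or the gripper's body presses on something with over 40 N, if the wrist force passes 120 N, or if a joint passes its speed limit or range.

## Working session

There is one attempt and no reset: what is moved stays moved. The work goes in short steps, Python scripts to look and compute and a shell command to move; the robot and the scene stay as the last step left them, time stands still between calls to the robot, and variables do not carry over. Pictures are saved under pics/ and viewed, at most 15 in all, crops included, and the job is handed in when it is done.

```bash
mkdir -p pics
cat > h.py <<'E'
import numpy as np, cv2
from plant import *
def cam(n):
    c=camera_info(n); return np.array(c["K"],float),np.array(c["D"],float),np.array(c["world_from_camera"],float)
def px2w(n,pts,z):
    K,D,T=cam(n); u=cv2.undistortPoints(np.array(pts,float).reshape(-1,1,2),K,D).reshape(-1,2)
    d=np.c_[u[:,0],-u[:,1],-np.ones(len(u))]@T[:3,:3].T; o=T[:3,3]
    return o+d*((np.atleast_1d(z)-o[2])/d[:,2])[:,None]
def w2px(n,P):
    K,D,T=cam(n); P=(np.array(P,float).reshape(-1,3)-T[:3,3])@T[:3,:3]
    return cv2.projectPoints(P*[1,-1,-1],np.zeros(3),np.zeros(3),K,D)[0].reshape(-1,2)
def save(n,f,crop=None,s=1):
    im=snapshot(n)
    if crop: x,y,w,h=crop; im=im[y:y+h,x:x+w]
    cv2.imwrite("pics/"+f+".png",cv2.resize(im,None,fx=s,fy=s,interpolation=cv2.INTER_CUBIC))
E
python3 - <<'E'
from h import *
save("top","top1",None,1.25); save("side","side1",None,1.25)
for n in("top","side"): print(cam(n))
print(tip_extent, read_state())
E
```

```text
(array([[453.4604553 ,   0.        , 313.69475682],
       [  0.        , 453.4604553 , 246.74598159],
       [  0.        ,   0.        ,   1.        ]]), array([-0.00216061,  0.        ,  0.        ,  0.        ,  0.        ]), array([[ 0.01107048,  0.98875604, -0.14912727,  0.3419543 ],
       [-0.99991964,  0.01002516, -0.00775955, -0.01378001],
       [-0.00617728,  0.14920119,  0.98878756,  0.95818561],
       [ 0.        ,  0.        ,  0.        ,  1.        ]]))
(array([[444.71464071,   0.        , 320.6267838 ],
       [  0.        , 444.71464071, 242.56631148],
       [  0.        ,   0.        ,   1.        ]]), array([-0.03647257,  0.        ,  0.        ,  0.        ,  0.        ]), array([[ 0.71185237,  0.46512512, -0.52623648,  0.01449797],
       [-0.7020801 ,  0.45131361, -0.55081717, -0.46610577],
       [-0.01870122,  0.76156067,  0.64782375,  0.63028062],
       [ 0.        ,  0.        ,  0.        ,  1.        ]]))
0.025 {'time_s': 0.1, 'joint_positions': array([ 1.12393001e+00,  2.45692790e-01,  1.55885256e+00,  3.74000004e-05,
        1.33870589e+00, -1.74123072e-01]), 'dq': array([-0.0033467 , -0.0007742 , -0.00416848, -0.00083917, -0.00037457,
       -0.00030674]), 'joint_efforts': array([-8.72055552e-04, -4.16914487e+01, -3.15525484e+01,  6.86685392e-02,
        3.09314369e-02, -3.45427861e-05]), 'tcp_pos': array([0.17488157, 0.62553207, 0.22950969]), 'tcp_rot': array([ 1.35953556e-01,  9.90714864e-01, -7.84082220e-04, -2.70699620e-04]), 'force': array([-0.3629663 , -0.20167602, -0.31925325]), 'wrist_torque': array([ 0.0020064 , -0.03027925,  0.02101367]), 'gripper_force': 0.0, 'gripper_width': 0.0938750629647026}
```

View pics/top1.png

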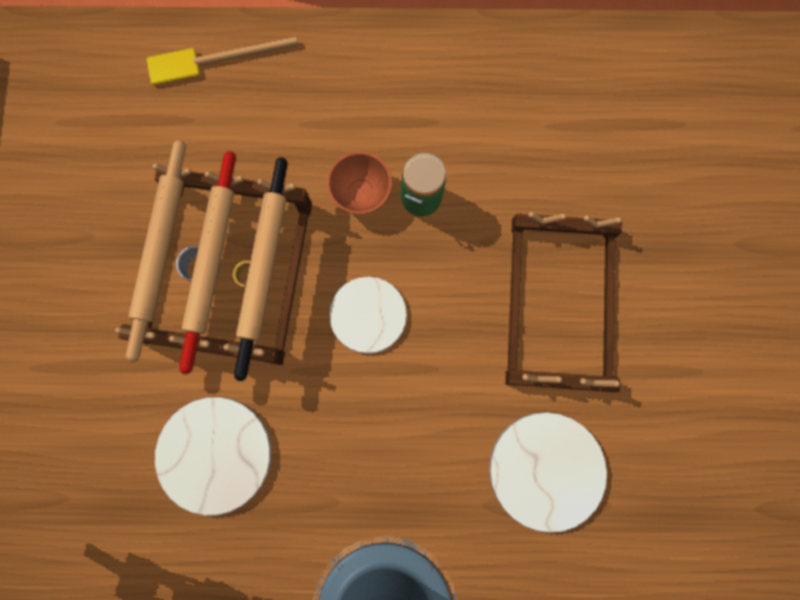

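View pics/side1.png

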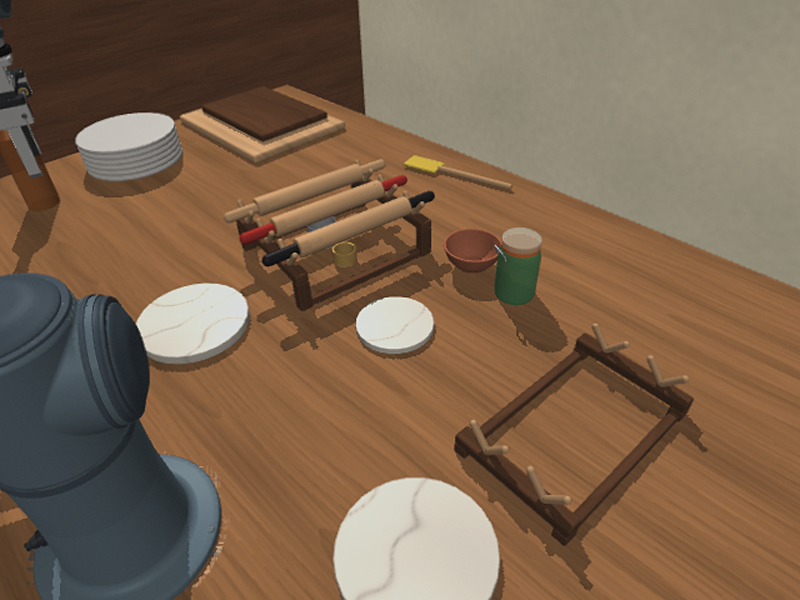

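Top view (1.25x scale): the mould (188,264) stands under plain (179,145→133,356) and red (230,154→186,369), and the cutter under red/dark. The rest is at about (565,300), and the smallest board at (368,315). I'll enlarge the rack and rest for closer readings.

Run:
```python
from h import *
save("top","rack1",(80,100,190,210),2.8)
save("top","rest1",(390,160,120,160),3.7)
```

```text
(no output)
```

View pics/rack1.png

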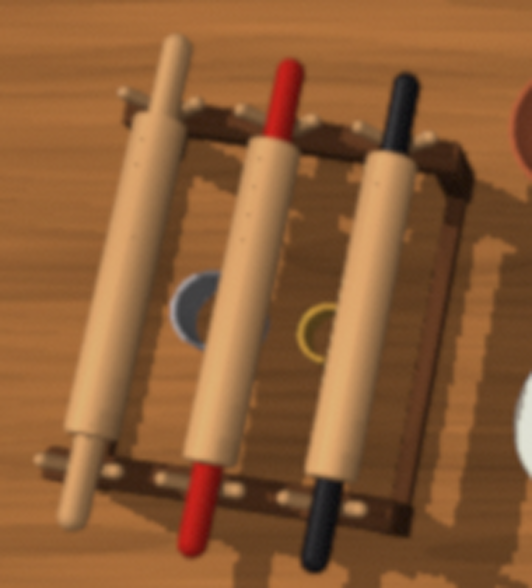

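View pics/rest1.png

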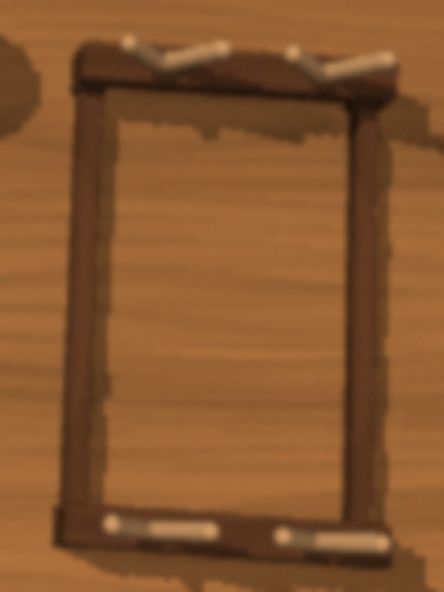

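The rack crop gives the pin tips and barrel shoulders, e.g. plain (178,36)→(71,528) and red (291,60)→(190,555). The rest crop gives peg tips, far (130,43),(222,48),(294,52),(389,60) and near (110,524),(210,531),(283,536),(382,543). Next I convert these and check them against the known sizes.

Run:
```python
from h import *
R=lambda p:np.array(p,float)/2.8+[80,100]
np.set_printoptions(precision=4,suppress=True)
for n,t,s in(("plain",[(178,36),(71,528)],[(162,118),(91,436)]),("red",[(291,60),(190,555)],[(273,145),(211,462)]),("dark",[(407,74),(315,571)],[(390,157),(331,476)])):
    for q in(t,s):
        P=px2w("top",R(q),.098); d=P[0]-P[1]; print(n,P.mean(0),"L",np.linalg.norm(d),"ang",np.degrees(np.arctan2(d[1],d[0])))
q=np.array([(130,43),(222,48),(294,52),(389,60),(110,524),(210,531),(283,536),(382,543)],float)/3.7+[390,160]
P=px2w("top",q,.071)
print(P); M=(P[0::2]+P[1::2])/2; print(M)  # far L, far R, near L, near R
print("rest places",(M[0]+M[2])/2,(M[1]+M[3])/2,"span",np.linalg.norm(M[0]-M[2]),np.linalg.norm(M[0]-M[1]))
for a,b in((0,2),(1,3)): d=M[a]-M[b]; print(np.degrees(np.arctan2(d[1],d[0])))
B=px2w("top",np.array([(330,315),(407,315),(368,277),(368,354)])/1.25,.012); print("board",B,B.mean(0))
print("mould edge",px2w("top",R([(170,310),(205,270)]),.045))
print("bowl,jar",px2w("top",np.array([(360,183),(424,173)])/1.25,[.05,.118]))
from scipy.spatial.transform import Rotation as Ro
print(Ro.from_quat(read_state()["tcp_rot"]).as_matrix())
```

```text
plain [0.5641 0.3631 0.098 ] L 0.35688062156191885 ang -7.889257971714218
plain [0.5647 0.3623 0.098 ] L 0.231010030409097 ang -8.211721896904207
red [0.5467 0.2808 0.098 ] L 0.35665476372727467 ang -7.949918270918258
red [0.5465 0.2804 0.098 ] L 0.22822496025815175 ang -7.489887743098346
dark [0.5369 0.1964 0.098 ] L 0.3563436252657611 ang -7.720167616562357
dark [0.538  0.1974 0.098 ] L 0.2289086016877448 ang -7.700750965786206
[[ 0.632  -0.231   0.071 ]
 [ 0.6296 -0.2812  0.071 ]
 [ 0.6277 -0.3204  0.071 ]
 [ 0.6237 -0.3721  0.071 ]
 [ 0.3701 -0.2138  0.071 ]
 [ 0.3671 -0.266   0.071 ]
 [ 0.3649 -0.3041  0.071 ]
 [ 0.3618 -0.3557  0.071 ]]
[[ 0.6308 -0.2561  0.071 ]
 [ 0.6257 -0.3462  0.071 ]
 [ 0.3686 -0.2399  0.071 ]
 [ 0.3633 -0.3299  0.071 ]]
rest places [ 0.4997 -0.248   0.071 ] [ 0.4945 -0.3381  0.071 ] span 0.2627104465048864 0.09032210186429139
-3.5240381030580803
-3.559430673576427
board [[ 0.4724  0.0983  0.012 ]
 [ 0.4737 -0.0316  0.012 ]
 [ 0.5384  0.0353  0.012 ]
 [ 0.4074  0.033   0.012 ]] [0.473  0.0338 0.012 ]
mould edge [[0.5514 0.3518 0.045 ]
 [0.582  0.3278 0.045 ]]
bowl,jar [[ 0.6911  0.0496  0.05  ]
 [ 0.6821 -0.0544  0.118 ]]
[[-0.963   0.2694 -0.0005]
 [ 0.2694  0.963  -0.001 ]
 [ 0.0002 -0.0011 -1.    ]]
```

Everything agrees with the given sizes: pin spacing is 84 mm, lengths are 357 and 230 mm, the rest places are 90 mm apart, and the board is 130 mm. I move above the plain pin first, which needs a shift of (+0.389, -0.263, 0) m and a turn of +7.8°.

```bash
python3 -m crank '[[[0.3,0.778,-0.526,0,0.087],[0.3,0.778,-0.526,0,0.087],[0.3,0.778,-0.526,0,0.087],[0.3,0.778,-0.526,0,0.087],[0.3,0.778,-0.526,0,0.087],[0.3,0.778,-0.526,0,0.087],[0.3,0.778,-0.526,0,0.087],[0.3,0.778,-0.526,0,0.087],[0.3,0.778,-0.526,0,0.087],[0.3,0.778,-0.526,0,0.087],[0.3,0.778,-0.526,0,0.087],[0.3,0.778,-0.526,0,0.087]]]' 20
```

```text
time_s: 1.7
tcp_pos: [0.5633, 0.3638, 0.2306]
tcp_rot: [0.067, 0.998, 0.0, 0.0]
force: [-0.5, 0.1, 0.5]
gripper_width: 0.0614
gripper_force: 0.0
```

```bash
python3 -m crank '[[[0.3,0,0,-0.06,0],[0.3,0,0,-0.12,0],[0.3,0,0,-0.18,0],[0.3,0,0,-0.22,0],[0.3,0,0,-0.252,0],[0.3,0,0,-0.252,0],[-0.5,0,0,-0.252,0],[-0.5,0,0,-0.252,0],[-0.5,0,0,-0.252,0],[-0.5,0,0,-0.252,0],[-0.5,0,0,-0.252,0]]]' 25
```

```text
time_s: 3.08
tcp_pos: [0.5646, 0.3629, 0.1053]
tcp_rot: [0.068, 0.998, -0.0, 0.001]
force: [-0.4, -1.5, 4.8]
gripper_width: 0.0355
gripper_force: 25.0
```

```bash
python3 -m crank '[[[-0.6,0,0,0.02,0],[-0.6,0,0,0.06,0],[-0.6,0,0,0.12,0],[-0.6,0,0,0.19,0],[-0.6,0,0,0.26,0],[-0.6,0,0,0.3,0],[-0.6,0,0,0.3,0],[-0.6,0,0,0.3,0]]]' 30
python3 - <<'E'
from h import *
save("side","lift1",(150,80,300,220),2.5)
E
```

```text
time_s: 4.08
tcp_pos: [0.5634, 0.3627, 0.2526]
tcp_rot: [0.068, 0.998, -0.001, -0.001]
force: [0.8, 0.8, -3.2]
gripper_width: 0.0353
gripper_force: 30.0
```

View pics/lift1.png

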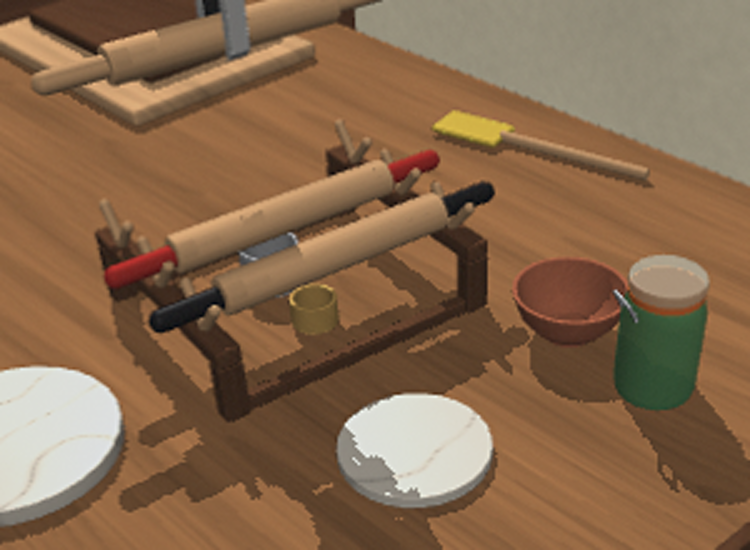

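The picture shows the plain pin held level (about 240,35) and clear of the rack, with red and dark undisturbed. I carry it to the rest at height.

```bash
python3 -m crank '[[[-0.6,0,-0.04,0,0],[-0.6,-0.01,-0.1,0,0],[-0.6,-0.02,-0.18,0,0.01],[-0.6,-0.03,-0.26,0,0.02],[-0.6,-0.04,-0.34,0,0.03],[-0.6,-0.05,-0.42,0,0.04],[-0.6,-0.06,-0.5,0,0.047],[-0.6,-0.07,-0.58,0,0.047],[-0.6,-0.07,-0.66,0,0.047],[-0.6,-0.07,-0.74,0,0.047],[-0.6,-0.07,-0.82,0,0.047],[-0.6,-0.07,-0.9,0,0.047]]]'
python3 -m crank '[[[-0.6,-0.02,-0.08,0,0],[-0.6,-0.04,-0.16,0,0],[-0.6,-0.06,-0.24,0,0],[-0.6,-0.069,-0.32,0,0],[-0.6,-0.069,-0.4,0,0],[-0.6,-0.069,-0.46,0,0],[-0.6,-0.069,-0.49,0,0],[-0.6,-0.069,-0.502,0,0],[-0.6,-0.069,-0.502,0,0],[-0.6,-0.069,-0.502,0,0]]]'
```

```text
time_s: 5.62
tcp_pos: [0.5279, -0.0891, 0.2537]
tcp_rot: [0.032, 1.0, 0.0, -0.001]
force: [0.4, -0.4, -3.1]
gripper_width: 0.0353
gripper_force: 30.0
time_s: 6.88
tcp_pos: [0.4947, -0.3371, 0.2544]
tcp_rot: [0.031, 1.0, 0.0, -0.0]
force: [0.1, -0.2, -1.1]
gripper_width: 0.0355
gripper_force: 30.0
```

```bash
python3 -m crank '[[[-0.6,0,0,-0.06,0],[-0.6,0,0,-0.14,0],[-0.6,0,0,-0.22,0],[-0.6,0,0,-0.26,0],[-0.6,0,0,-0.28,0],[-0.6,0,0,-0.28,0],[-0.6,0,0,-0.28,0]]]'
python3 - <<'E'
from h import *
save("side","low1",(340,230,260,220),2.7)
E
```

```text
time_s: 7.75
tcp_pos: [0.4955, -0.3388, 0.1162]
tcp_rot: [0.031, 1.0, -0.001, 0.001]
force: [0.5, -0.3, -2.0]
gripper_width: 0.0352
gripper_force: 30.0
```

View pics/low1.png

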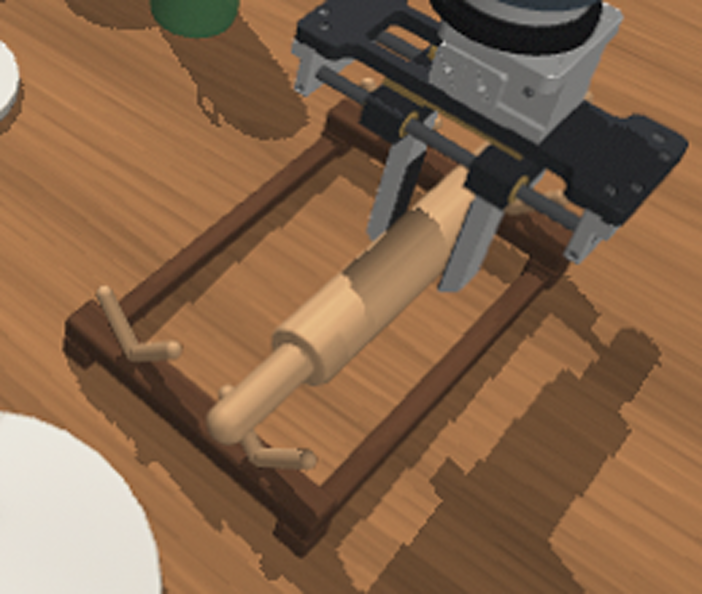

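The pin (end at 225,425) hangs over the near V (230–310, 390–460) of the right place, as expected from about 50 mm above. I lower and release it, then rise.

```bash
python3 -m crank '[[[-0.6,0,0,-0.03,0],[-0.6,0,0,-0.06,0],[-0.6,0,0,-0.08,0],[-0.6,0,0,-0.097,0],[-0.6,0,0,-0.097,0],[-0.6,0,0,-0.097,0]]]'
python3 -m crank '[[[0.3,0,0,0,0],[0.3,0,0,0,0],[0.3,0,0,0,0],[0.3,0,0,0,0],[0.3,0,0,0.04,0],[0.3,0,0,0.12,0],[0.3,0,0,0.2,0],[0.3,0,0,0.28,0],[0.3,0,0,0.33,0],[0.3,0,0,0.33,0]]]'
```

```text
time_s: 8.55
tcp_pos: [0.4948, -0.3384, 0.0662]
tcp_rot: [0.031, 1.0, -0.0, 0.0]
force: [-0.7, -2.3, -2.4]
gripper_width: 0.0351
gripper_force: 30.0
time_s: 9.8
tcp_pos: [0.4958, -0.3391, 0.2349]
tcp_rot: [0.031, 1.0, -0.002, 0.002]
force: [-0.1, 0.0, 0.0]
gripper_width: 0.0608
gripper_force: 0.0
```

```bash
python3 -m crank '[[[0.3,0.104,1,0,-0.047],[0.3,0.104,1,0,-0.047],[0.3,0.104,1,0,-0.047],[0.3,0.104,1,0,-0.047],[0.3,0.104,1,0,-0.047],[0.3,0.104,1,0,-0.047],[0.3,0.104,1,0,-0.047],[0.3,0.104,1,0,-0.047],[0.3,0.104,1,0,-0.047]]]'
python3 -m crank '[[[0.3,0,0.12,0,0],[0.3,0,0.237,0,0],[0.3,0,0.237,0,0],[0.3,0,0.237,0,0],[0.3,0,0.237,0,0]]]'
python3 - <<'E'
from h import *
save("top","top2",None,1.25)
E
```

```text
time_s: 10.92
tcp_pos: [0.5455, 0.1654, 0.2296]
tcp_rot: [0.065, 0.998, 0.0, -0.001]
force: [-0.2, 0.3, -0.5]
gripper_width: 0.0613
gripper_force: 0.0
time_s: 11.55
tcp_pos: [0.5468, 0.2788, 0.2306]
tcp_rot: [0.069, 0.998, -0.0, -0.0]
force: [-0.4, -0.5, 0.2]
gripper_width: 0.0612
gripper_force: 0.0
```

View pics/top2.png

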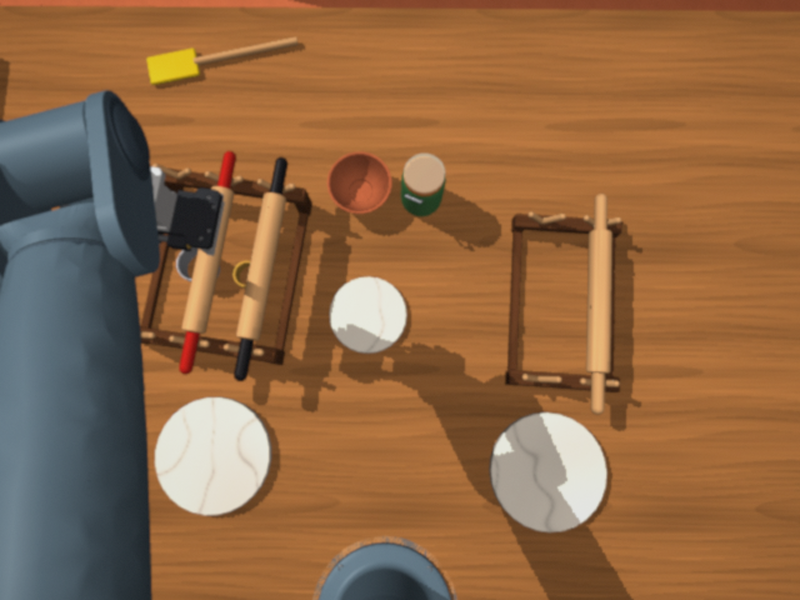

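The plain pin lies well in the right place of the rest (600,198→598,408), and the gripper is over red. I descend and grip it.

```bash
python3 -m crank '[[[0.3,0,0,-0.06,0],[0.3,0,0,-0.12,0],[0.3,0,0,-0.18,0],[0.3,0,0,-0.22,0],[0.3,0,0,-0.253,0],[0.3,0,0,-0.253,0],[-0.6,0,0,-0.253,0],[-0.6,0,0,-0.253,0],[-0.6,0,0,-0.253,0],[-0.6,0,0,-0.253,0],[-0.6,0,0,-0.253,0]]]' 30
python3 -m crank '[[[-0.6,0,0,0.02,0],[-0.6,0,0,0.06,0],[-0.6,0,0,0.12,0],[-0.6,0,0,0.19,0],[-0.6,0,0,0.26,0],[-0.6,0,0,0.3,0],[-0.6,0,0,0.3,0],[-0.6,0,0,0.3,0]]]'
```

```text
time_s: 12.98
tcp_pos: [0.5471, 0.2805, 0.1052]
tcp_rot: [0.068, 0.998, 0.0, 0.001]
force: [-0.8, -2.4, 3.1]
gripper_width: 0.0353
gripper_force: 30.0
time_s: 13.98
tcp_pos: [0.5458, 0.2802, 0.2527]
tcp_rot: [0.068, 0.998, -0.0, -0.001]
force: [0.6, -1.6, -2.5]
gripper_width: 0.0358
gripper_force: 30.0
```

```bash
python3 -m crank '[[[-0.6,0,-0.04,0,0],[-0.6,-0.01,-0.1,0,0],[-0.6,-0.02,-0.18,0,0.01],[-0.6,-0.03,-0.26,0,0.02],[-0.6,-0.04,-0.34,0,0.03],[-0.6,-0.05,-0.42,0,0.04],[-0.6,-0.06,-0.5,0,0.047],[-0.6,-0.07,-0.58,0,0.047],[-0.6,-0.08,-0.66,0,0.047],[-0.6,-0.094,-0.74,0,0.047],[-0.6,-0.094,-0.82,0,0.047],[-0.6,-0.094,-0.9,0,0.047]]]'
python3 -m crank '[[[-0.6,0,-0.08,0,0],[-0.6,0,-0.13,0,0],[-0.6,0,-0.157,0,0],[-0.6,0,-0.157,0,0],[-0.6,0,-0.157,-0.06,0],[-0.6,0,-0.157,-0.14,0],[-0.6,0,-0.157,-0.22,0],[-0.6,0,-0.157,-0.26,0],[-0.6,0,-0.157,-0.28,0],[-0.6,0,-0.157,-0.28,0]]]'
python3 - <<'E'
from h import *
save("side","low2",(340,230,260,220),2.7)
E
```

```text
time_s: 15.48
tcp_pos: [0.4982, -0.1714, 0.2533]
tcp_rot: [0.032, 0.999, 0.0, -0.001]
force: [0.4, 0.3, -1.6]
gripper_width: 0.0353
gripper_force: 30.0
time_s: 16.73
tcp_pos: [0.4996, -0.2474, 0.1143]
tcp_rot: [0.031, 1.0, 0.0, -0.0]
force: [0.4, 0.5, -2.3]
gripper_width: 0.0356
gripper_force: 30.0
```

View pics/low2.png

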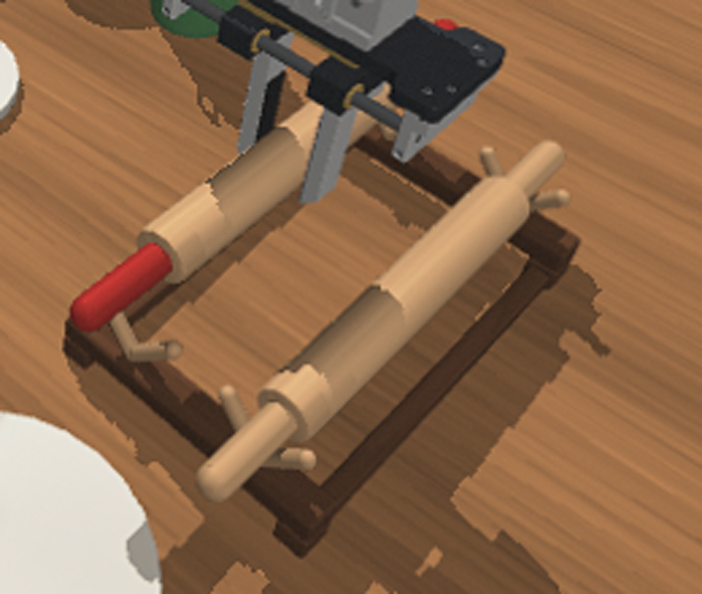

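The plain pin is seated in the right-hand Vs. The red pin (end at 85,310) sits above the left V, same as before. I lower and release it.

```bash
python3 -m crank '[[[-0.6,0,0,-0.03,0],[-0.6,0,0,-0.06,0],[-0.6,0,0,-0.08,0],[-0.6,0,0,-0.097,0],[-0.6,0,0,-0.097,0],[-0.6,0,0,-0.097,0]]]'
python3 -m crank '[[[0.3,0,0,0,0],[0.3,0,0,0,0],[0.3,0,0,0,0],[0.3,0,0,0,0],[0.3,0,0,0.04,0],[0.3,0,0,0.12,0],[0.3,0,0,0.2,0],[0.3,0,0,0.28,0],[0.3,0,0,0.33,0],[0.3,0,0,0.33,0]]]'
python3 - <<'E'
from h import *
save("top","rack2",(80,100,190,210),2.8)
save("top","rest2",(390,140,120,200),2.9)
E
```

```text
time_s: 17.52
tcp_pos: [0.4999, -0.2484, 0.0662]
tcp_rot: [0.031, 1.0, -0.0, 0.0]
force: [-0.3, -2.6, -1.1]
gripper_width: 0.0355
gripper_force: 30.0
time_s: 18.77
tcp_pos: [0.5007, -0.2487, 0.2333]
tcp_rot: [0.031, 1.0, -0.001, 0.002]
force: [0.0, 0.3, 1.3]
gripper_width: 0.0612
gripper_force: 0.0
```

View pics/rack2.png

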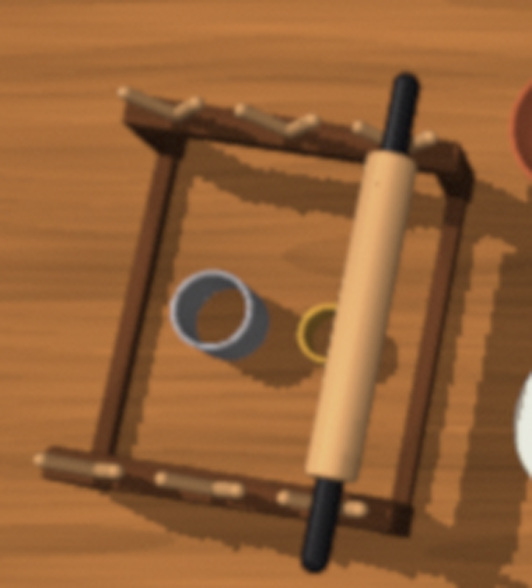

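View pics/rest2.png

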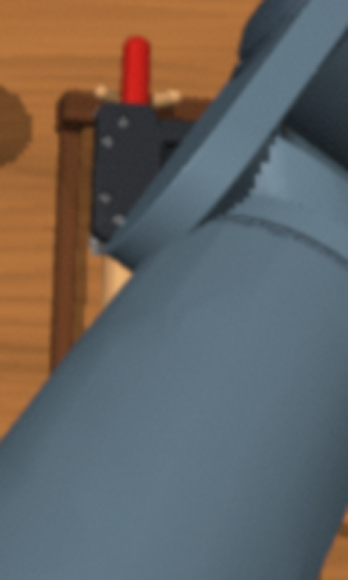

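The rack view shows the mould rim as a circle spanning 170–253 × 269–352, so its centre is at (211.5,310.5). The red pin lies in the rest's left place, and the cutter and dark pin are unmoved. I work out the mould position and the rack places.

Run:
```python
from h import *
np.set_printoptions(precision=4,suppress=True)
R=lambda p:np.array(p,float)/2.8+[80,100]
print(px2w("top",R([(170,310.5),(253,310.5),(211.5,269),(211.5,352),(211.5,310.5)]),.045))
P=px2w("top",R([(123,92),(195,103),(241,110),(311,123),(40,460),(117,470),(160,478),(237,489)]),.111); M=(P[::2]+P[1::2])/2
print(M,(M[0]+M[2])/2,(M[1]+M[3])/2)
```

```text
[[0.551  0.3517 0.045 ]
 [0.5516 0.2903 0.045 ]
 [0.5828 0.323  0.045 ]
 [0.5201 0.319  0.045 ]
 [0.5513 0.321  0.045 ]]
[[0.689  0.3436 0.111 ]
 [0.6757 0.2604 0.111 ]
 [0.429  0.3798 0.111 ]
 [0.4174 0.2981 0.111 ]] [0.559  0.3617 0.111 ] [0.5465 0.2792 0.111 ]
```

```bash
python3 -m crank '[[[1,0.104,0.7,0,-0.7],[1,0.104,0.7,0,-0.7],[1,0.104,0.7,0,-0.7],[1,0.104,0.7,0,-0.7],[1,0.104,0.7,0,-0.7],[1,0.104,0.7,0,-0.7],[1,0.104,0.7,0,-0.7]]]'
python3 -m crank '[[[1,0,0.438,0,-0.348],[1,0,0.438,0,-0.348],[1,0,0.438,0,-0.348],[1,0,0.438,0,-0.348],[1,0,0.438,0,-0.348],[1,0,0.438,0,-0.348],[1,0,0.438,0,-0.348]]]'
python3 -c "
from h import *
from scipy.spatial.transform import Rotation as R
print(read_state()['joint_positions'],R.from_quat(read_state()['tcp_rot']).as_matrix()[:,1])"
```

```text
time_s: 19.75
tcp_pos: [0.5504, 0.105, 0.2285]
tcp_rot: [0.548, 0.836, -0.001, -0.002]
force: [0.1, -0.4, -0.3]
gripper_width: 0.0941
gripper_force: 0.0
time_s: 20.62
tcp_pos: [0.5516, 0.3196, 0.2303]
tcp_rot: [0.755, 0.656, -0.001, -0.0]
force: [0.2, -0.1, 0.3]
gripper_width: 0.0941
gripper_force: 0.0
[ 3.47704305e-01  2.17439521e-01  1.59077103e+00 -1.69612438e-04
  1.33460328e+00  4.86978743e-01] [ 0.99032196 -0.13878549 -0.00100208]
```

```bash
python3 -m crank '[[[1,0,0.002,-0.06,0],[1,0,0.002,-0.14,0],[1,0,0.002,-0.22,0],[1,0,0.002,-0.3,0],[1,0,0.002,-0.35,0],[1,0,0.002,-0.389,0],[1,0,0.002,-0.389,0],[1,0,0.002,-0.389,0]]]' 20
python3 -m crank '[[[0,0,0,0,0],[0,0,0,0,0],[0,0,0,0,0],[0,0,0,0,0],[0,0,0,0,0],[0,0,0,0,0]]]' 20
```

```text
time_s: 21.62
tcp_pos: [0.5526, 0.3221, 0.0377]
tcp_rot: [0.754, 0.657, 0.001, 0.0]
force: [-0.2, 0.1, 0.2]
gripper_width: 0.0937
gripper_force: 0.0
time_s: 22.38
tcp_pos: [0.5518, 0.3221, 0.0367]
tcp_rot: [0.754, 0.657, 0.0, 0.0]
force: [0.2, 1.5, 1.3]
gripper_width: 0.0586
gripper_force: 20.0
```

```bash
python3 -m crank '[[[0,0,0,0.03,0],[0,0,0,0.09,0],[0,0,0,0.17,0],[0,0,0,0.25,0],[0,0,0,0.33,0],[0,0,0,0.389,0],[0,0,0,0.389,0],[0,0,0,0.389,0]]]' 20
python3 -m crank '[[[0,-0.01,-0.04,0,0],[0,-0.03,-0.11,0,0],[0,-0.05,-0.19,0,0],[0,-0.07,-0.27,0,0],[0,-0.09,-0.35,0,0],[0,-0.11,-0.43,0,0],[0,-0.135,-0.51,0,0],[0,-0.15,-0.555,0,0],[0,-0.157,-0.575,0,0],[0,-0.157,-0.575,0,0],[0,-0.157,-0.575,0,0]]]'
python3 -m crank '[[[0,0,0,-0.06,0],[0,0,0,-0.14,0],[0,0,0,-0.22,0],[0,0,0,-0.28,0],[0,0,0,-0.28,0],[0,0,0,-0.28,0]]]'
python3 - <<'E'
from h import *
save("side","board1",(220,150,240,180),3)
E
```

```text
time_s: 23.38
tcp_pos: [0.5508, 0.3217, 0.2295]
tcp_rot: [0.754, 0.657, -0.001, -0.0]
force: [-0.6, 0.2, -1.7]
gripper_width: 0.0581
gripper_force: 20.0
time_s: 24.75
tcp_pos: [0.4731, 0.0351, 0.2305]
tcp_rot: [0.754, 0.657, -0.0, -0.0]
force: [-0.0, -0.0, -0.3]
gripper_width: 0.0584
gripper_force: 20.0
time_s: 25.5
tcp_pos: [0.4742, 0.0348, 0.0922]
tcp_rot: [0.754, 0.657, 0.001, 0.001]
force: [-0.8, 0.6, -0.8]
gripper_width: 0.0584
gripper_force: 20.0
```

View pics/board1.png

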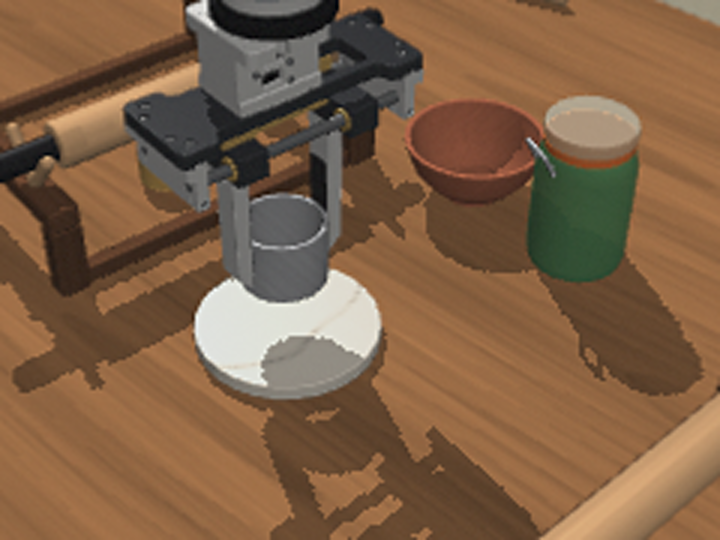

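The mould hangs upright above the board (285,245), with its rim clear. I lower the remaining ~43 mm, release, and rise.

```bash
python3 -m crank '[[[0,0,0,-0.03,0],[0,0,0,-0.055,0],[0,0,0,-0.07,0],[0,0,0,-0.078,0],[0,0,0,-0.083,0],[0,0,0,-0.083,0],[0,0,0,-0.083,0]]]'
python3 -m crank '[[[0.9,0,0,0,0],[0.9,0,0,0,0],[0.9,0,0,0,0],[0.9,0,0,0,0],[0.9,0,0,0,0],[0.9,0,0,0.04,0],[0.9,0,0,0.12,0],[0.9,0,0,0.2,0],[0.9,0,0,0.28,0],[0.9,0,0,0.363,0],[0.9,0,0,0.363,0],[0.9,0,0,0.363,0]]]'
```

```text
time_s: 26.42
tcp_pos: [0.4734, 0.0344, 0.0498]
tcp_rot: [0.754, 0.657, 0.0, 0.0]
force: [0.7, -0.1, -1.5]
gripper_width: 0.0582
gripper_force: 20.0
time_s: 27.92
tcp_pos: [0.4726, 0.0346, 0.2299]
tcp_rot: [0.754, 0.657, -0.0, -0.001]
force: [-0.3, 0.6, 0.1]
gripper_width: 0.0893
gripper_force: 0.0
```

```bash
python3 -m crank '[[[0.3,0.053,-0.564,0,1],[0.3,0.053,-0.564,0,1],[0.3,0.053,-0.564,0,1],[0.3,0.053,-0.564,0,1],[0.3,0.053,-0.564,0,1],[0.3,0.053,-0.564,0,1],[0.3,0.053,-0.564,0,1],[0.3,0.053,-0.564,0,1],[0.3,0.053,-0.564,0,1],[0.3,0.053,-0.564,0,1]]]'
python3 -m crank '[[[0.3,0,0,0,0.048],[0.3,0,0,0,0.048],[0.3,0,0,0,0.048]]]'
python3 - <<'E'
from h import *
save("top","board2",(240,100,200,200),3)
E
```

```text
time_s: 29.18
tcp_pos: [0.4988, -0.2469, 0.2287]
tcp_rot: [0.07, 0.998, 0.001, -0.002]
force: [-0.1, 0.5, 1.0]
gripper_width: 0.0611
gripper_force: 0.0
time_s: 29.55
tcp_pos: [0.4994, -0.2473, 0.2303]
tcp_rot: [0.032, 0.999, 0.0, -0.0]
force: [-0.5, 0.1, -0.7]
gripper_width: 0.0615
gripper_force: 0.0
```

View pics/board2.png

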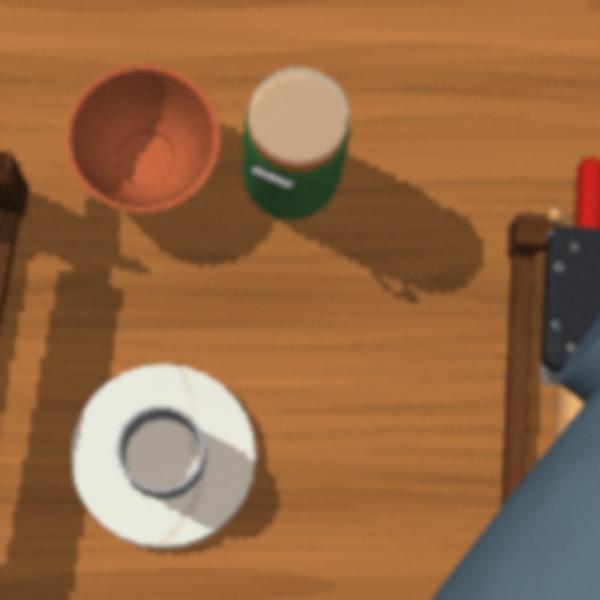

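The mould stands upright on the board. Its rim centre (161,452) is within about 3 mm of the board centre (164,456), and the bowl and jar are undisturbed. Next I pick the red pin back up.

```bash
python3 -m crank '[[[0.3,0,0,-0.08,0],[0.3,0,0,-0.16,0],[0.3,0,0,-0.24,0],[0.3,0,0,-0.3,0],[0.3,0,0,-0.331,0],[0.3,0,0,-0.331,0],[-0.6,0,0,-0.331,0],[-0.6,0,0,-0.331,0],[-0.6,0,0,-0.331,0],[-0.6,0,0,-0.331,0],[-0.6,0,0,-0.331,0]]]' 30
python3 -m crank '[[[-0.6,0,0,0.02,0],[-0.6,0,0,0.06,0],[-0.6,0,0,0.14,0],[-0.6,0,0,0.22,0],[-0.6,0,0,0.3,0],[-0.6,0,0,0.36,0],[-0.6,0,0,0.38,0],[-0.6,0,0,0.38,0],[-0.6,0,0,0.38,0]]]'
```

```text
time_s: 30.98
tcp_pos: [0.5004, -0.249, 0.0666]
tcp_rot: [0.031, 1.0, -0.002, 0.001]
force: [-0.9, -5.7, 1.9]
gripper_width: 0.0352
gripper_force: 30.0
time_s: 32.1
tcp_pos: [0.4988, -0.2468, 0.2534]
tcp_rot: [0.031, 1.0, 0.001, -0.001]
force: [0.4, -0.1, -2.0]
gripper_width: 0.0353
gripper_force: 30.0
```

```bash
python3 -m crank '[[[-0.6,0,0.04,0,0],[-0.6,0.01,0.1,0,0],[-0.6,0.02,0.18,0,-0.01],[-0.6,0.03,0.26,0,-0.02],[-0.6,0.04,0.34,0,-0.03],[-0.6,0.05,0.42,0,-0.04],[-0.6,0.06,0.5,0,-0.047],[-0.6,0.07,0.58,0,-0.047],[-0.6,0.08,0.66,0,-0.047],[-0.6,0.094,0.74,0,-0.047],[-0.6,0.094,0.82,0,-0.047],[-0.6,0.094,0.9,0,-0.047]]]'
python3 -m crank '[[[-0.6,0,0.08,0,0],[-0.6,0,0.13,0,0],[-0.6,0,0.157,0,0],[-0.6,0,0.157,0,0],[-0.6,0,0.157,-0.06,0],[-0.6,0,0.157,-0.13,0],[-0.6,0,0.157,-0.18,0],[-0.6,0,0.157,-0.2,0],[-0.6,0,0.157,-0.2,0],[-0.6,0,0.157,-0.2,0]]]'
python3 - <<'E'
from h import *
save("side","back1",(150,100,240,180),3)
E
```

```text
time_s: 33.6
tcp_pos: [0.5453, 0.2047, 0.2545]
tcp_rot: [0.068, 0.998, -0.0, -0.001]
force: [0.5, -0.2, -2.4]
gripper_width: 0.0355
gripper_force: 30.0
time_s: 34.85
tcp_pos: [0.5476, 0.281, 0.157]
tcp_rot: [0.068, 0.998, 0.0, 0.001]
force: [-0.1, 0.8, -2.0]
gripper_width: 0.0352
gripper_force: 30.0
```

View pics/back1.png

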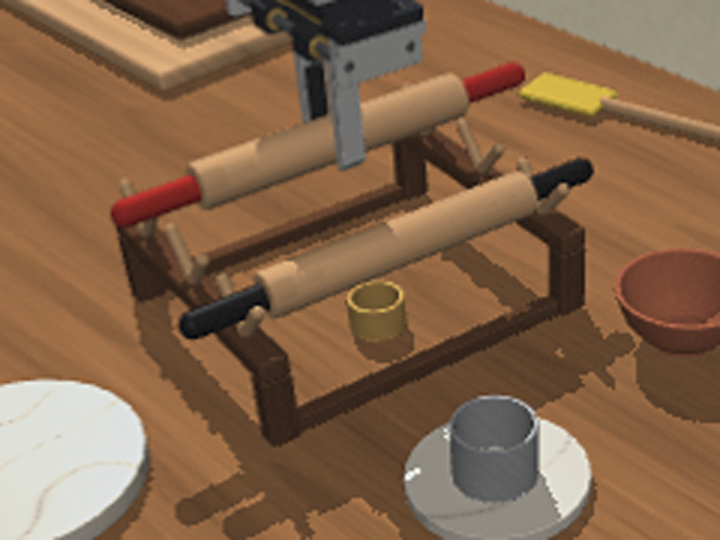

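The red pin is held level above the middle place. The dark pin, cutter and mould are all in order. I lower and release it.

```bash
python3 -m crank '[[[-0.6,0,0,-0.03,0],[-0.6,0,0,-0.06,0],[-0.6,0,0,-0.08,0],[-0.6,0,0,-0.099,0],[-0.6,0,0,-0.099,0],[-0.6,0,0,-0.099,0]]]'
python3 -m crank '[[[0.3,0,0,0,0],[0.3,0,0,0,0],[0.3,0,0,0,0],[0.3,0,0,0,0],[0.3,0,0,0.04,0],[0.3,0,0,0.12,0],[0.3,0,0,0.2,0],[0.3,0,0,0.25,0],[0.3,0,0,0.25,0],[0.3,0,0,0.25,0]]]'
```

```text
time_s: 35.65
tcp_pos: [0.5463, 0.2806, 0.1064]
tcp_rot: [0.068, 0.998, -0.001, -0.001]
force: [-5.7, -2.4, 4.9]
gripper_width: 0.0355
gripper_force: 30.0
time_s: 36.9
tcp_pos: [0.5461, 0.2808, 0.2303]
tcp_rot: [0.068, 0.998, -0.0, -0.001]
force: [0.3, -0.0, -0.7]
gripper_width: 0.0608
gripper_force: 0.0
```

```bash
python3 -m crank '[[[0.3,-0.104,-1,0,0.047],[0.3,-0.104,-1,0,0.047],[0.3,-0.104,-1,0,0.047],[0.3,-0.104,-1,0,0.047],[0.3,-0.104,-1,0,0.047],[0.3,-0.104,-1,0,0.047],[0.3,-0.104,-1,0,0.047],[0.3,-0.104,-1,0,0.047],[0.3,-0.104,-1,0,0.047]]]'
python3 -m crank '[[[0.3,0,-0.12,0,0],[0.3,0,-0.237,0,0],[0.3,0,-0.237,0,0],[0.3,0,-0.237,0,0],[0.3,0,-0.237,-0.08,0],[0.3,0,-0.237,-0.16,0],[0.3,0,-0.237,-0.24,0],[0.3,0,-0.237,-0.3,0],[0.3,0,-0.237,-0.332,0],[0.3,0,-0.237,-0.332,0],[0.3,0,-0.237,-0.332,0]]]'
python3 -m crank '[[[-0.6,0,0,0,0],[-0.6,0,0,0,0],[-0.6,0,0,0,0],[-0.6,0,0,0,0],[-0.6,0,0,0,0],[-0.6,0,0,0.02,0],[-0.6,0,0,0.06,0],[-0.6,0,0,0.14,0],[-0.6,0,0,0.22,0],[-0.6,0,0,0.3,0],[-0.6,0,0,0.36,0],[-0.6,0,0,0.38,0]]]' 30
```

```text
time_s: 38.02
tcp_pos: [0.4932, -0.2219, 0.2293]
tcp_rot: [0.034, 0.999, 0.001, -0.001]
force: [-0.1, 0.4, -0.9]
gripper_width: 0.061
gripper_force: 0.0
time_s: 39.4
tcp_pos: [0.4956, -0.3378, 0.0665]
tcp_rot: [0.031, 1.0, -0.001, 0.001]
force: [-0.2, -0.5, 0.5]
gripper_width: 0.0611
gripper_force: 0.0
time_s: 40.9
tcp_pos: [0.4953, -0.3377, 0.2581]
tcp_rot: [0.031, 1.0, -0.001, 0.002]
force: [-0.0, 0.6, -3.3]
gripper_width: 0.0353
gripper_force: 30.0
```

```bash
python3 -m crank '[[[-0.6,0,0.04,0,0],[-0.6,0.01,0.1,0,0],[-0.6,0.02,0.18,0,-0.01],[-0.6,0.03,0.26,0,-0.02],[-0.6,0.04,0.34,0,-0.03],[-0.6,0.05,0.42,0,-0.04],[-0.6,0.06,0.5,0,-0.047],[-0.6,0.07,0.58,0,-0.047],[-0.6,0.08,0.66,0,-0.047],[-0.6,0.09,0.74,0,-0.047],[-0.6,0.1,0.82,0,-0.047],[-0.6,0.1,0.9,0,-0.047]]]'
python3 -m crank '[[[-0.6,0.01,0.08,0,0],[-0.6,0.02,0.16,0,0],[-0.6,0.03,0.24,0,0],[-0.6,0.039,0.32,0,0],[-0.6,0.039,0.4,0,0],[-0.6,0.039,0.46,0,0],[-0.6,0.039,0.49,0,0],[-0.6,0.039,0.502,0,0],[-0.6,0.039,0.502,0,0],[-0.6,0.039,0.502,0,0]]]'
python3 -m crank '[[[-0.6,0,0,-0.06,0],[-0.6,0,0,-0.13,0],[-0.6,0,0,-0.18,0],[-0.6,0,0,-0.2,0],[-0.6,0,0,-0.2,0],[-0.6,0,0,-0.2,0]]]'
python3 - <<'E'
from h import *
save("side","back2",(150,100,240,180),3)
E
```

```text
time_s: 42.4
tcp_pos: [0.5426, 0.1148, 0.2526]
tcp_rot: [0.068, 0.998, 0.0, -0.002]
force: [-0.1, 0.1, -2.5]
gripper_width: 0.0352
gripper_force: 30.0
time_s: 43.65
tcp_pos: [0.5642, 0.3626, 0.2549]
tcp_rot: [0.069, 0.998, -0.0, -0.0]
force: [0.3, -0.4, -1.3]
gripper_width: 0.0357
gripper_force: 30.0
time_s: 44.4
tcp_pos: [0.5651, 0.3637, 0.1567]
tcp_rot: [0.068, 0.998, 0.001, 0.001]
force: [0.2, 0.5, -2.6]
gripper_width: 0.0353
gripper_force: 30.0
```

View pics/back2.png

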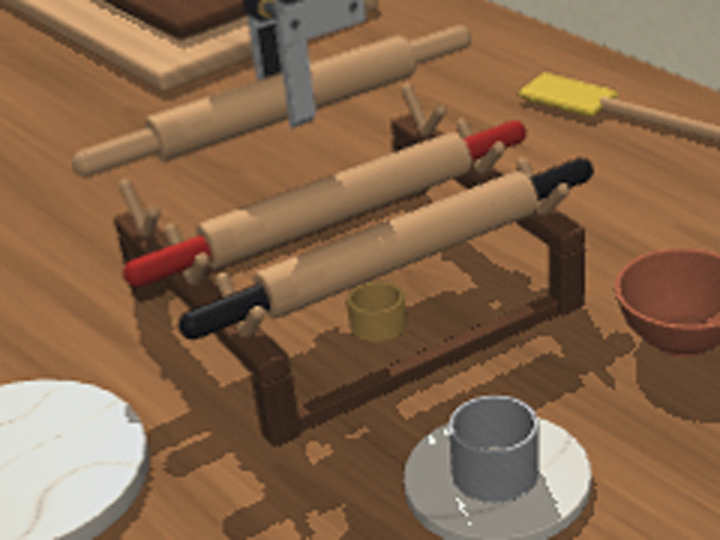

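Red is seated in its place and plain hangs over its own V pegs. I lower and release it, then rise and move aside towards the start for a clear view.

```bash
python3 -m crank '[[[-0.6,0,0,-0.03,0],[-0.6,0,0,-0.06,0],[-0.6,0,0,-0.08,0],[-0.6,0,0,-0.098,0],[-0.6,0,0,-0.098,0],[-0.6,0,0,-0.098,0]]]'
python3 -m crank '[[[0.3,0,0,0,0],[0.3,0,0,0,0],[0.3,0,0,0,0],[0.3,0,0,0,0],[0.3,0,0,0.04,0],[0.3,0,0,0.12,0],[0.3,0,0,0.2,0],[0.3,0,0,0.25,0],[0.3,0,0,0.25,0],[0.3,0,0,0.25,0]]]'
python3 -m crank '[[[0.3,-0.778,0.526,0,0],[0.3,-0.778,0.526,0,0],[0.3,-0.778,0.526,0,0],[0.3,-0.778,0.526,0,0],[0.3,-0.778,0.526,0,0],[0.3,-0.778,0.526,0,0],[0.3,-0.778,0.526,0,0],[0.3,-0.778,0.526,0,0],[0.3,-0.778,0.526,0,0],[0.3,-0.778,0.526,0,0],[0.3,-0.778,0.526,0,0],[0.3,-0.778,0.526,0,0]]]'
python3 - <<'E'
from h import *
im=snapshot("top"); cv2.imwrite("pics/end.png",cv2.resize(im[100:310,80:340],None,fx=2.8,fy=2.8,interpolation=cv2.INTER_CUBIC))
E
```

```text
time_s: 45.2
tcp_pos: [0.5638, 0.363, 0.1057]
tcp_rot: [0.068, 0.998, -0.001, -0.001]
force: [-2.6, -2.9, -0.8]
gripper_width: 0.0356
gripper_force: 30.1
time_s: 46.45
tcp_pos: [0.5637, 0.3633, 0.2302]
tcp_rot: [0.068, 0.998, -0.0, -0.001]
force: [-1.4, 0.2, -0.6]
gripper_width: 0.0607
gripper_force: 0.0
time_s: 47.95
tcp_pos: [0.1762, 0.626, 0.2309]
tcp_rot: [0.069, 0.998, -0.0, -0.0]
force: [0.3, 0.3, 0.4]
gripper_width: 0.0611
gripper_force: 0.0
```

View pics/end.png

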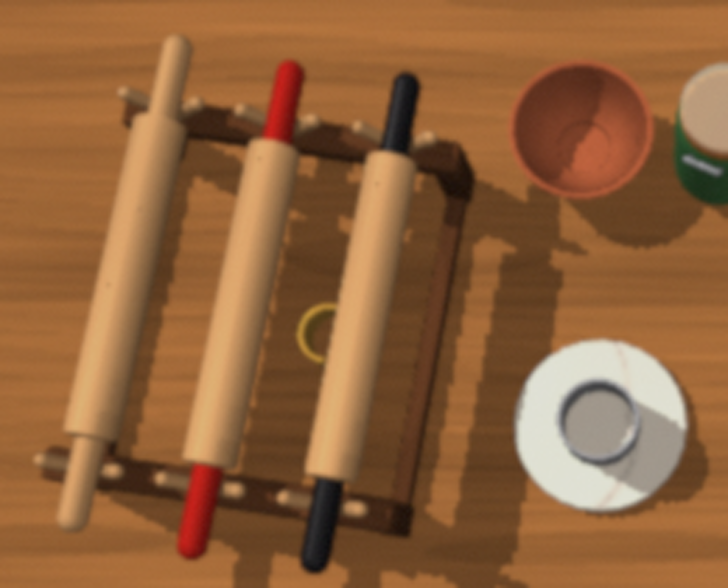

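All three pins match their starting pixels (plain 178,36→71,528; red 291,60→190,555; dark 407,74→315,571), and the mould is centred on the board at (599,422). I hand the job in.

```bash
python3 -c "
from plant import *
print(finish_job())"
```

```text
the job is handed in; nothing more can be done
None
```

I handed the job in at about 48 s of the 136 s allowed: the mould stands upright on the smallest board, about 3 mm off its centre, and all three pins match their starting positions in the last picture; no verdict was returned.

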